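# Hitch the pull handle to the loaded panel sled

### The arm

A 6-joint arm with a two-finger parallel gripper is mounted at the origin on the work surface. World frame = base frame: x ahead of the robot, y to its left, z up, the work surface at z = 0. Lengths are in m, angles in rad, forces in N, time in s.
With the tool pointing down it reaches from about 0.25 to 0.725 m from the base axis. Payload 9.7 kg.
Tool frame: the origin (TCP) lies on the centre line of the jaws, within the pads' length; the fingertips stand r.tips_ahead ahead of it and the grasp point (between the pads) lies 5 mm behind it (r.tips_ahead is the distance from the TCP to the fingertips, in m); z points along the fingers, y is the direction in which the jaws open and shut (so a half turn about z gives the same grasp; the last joint's range is limited). The gripper opens to 85 mm and grips with 20 to 120 N. Pads are 22 mm wide; open, the fingers measure 114 mm over their backs; the gripper's body (76 mm by 85 mm) begins 54 mm behind the grasp point. The pads swing forward as they close: fully open they stand 13 mm farther back than shut.
Start: joints at [-1.177, 0.087, 0.176, 1.66, 0, 1.571], TCP at [0.211, -0.508, 0.245] pointing down, gripper open.
Joint ranges: [-3.13, 3.13], [-0.85, 1.81], [-1.15, 1.24], [-2.2, 2.28], [-1.44, 1.52], [-3.14, 3.14]. Speed limits (rad/s): [2.22, 2.22, 2.57, 3.14, 3.14, 3.14].

### API

Orientations are given as a rotation vector (axis times angle).
In Python, from plant import r gives the robot as it stands.
- The arm moves only by the tool drive_tool, never from a script. Its argument "series" is text: rows parted by semicolons, each of 7 numbers parted by spaces: the turn, a rotation vector about the world's x, y, z in degrees, then the shift along the world's x, y, z in cm, then the opening in per cent of the stroke, from 0 (shut) to 100 (fully open). In form: wx wy wz x y z gripper; .... A call has 1 to 12 rows; each row shifts and turns the pose as measured when the row begins; what a row does not reach is not made up. A row lasts 1/8 s, in which the tool goes at most 62.5 mm and 10.7 degrees, less where a joint would pass 70% of its speed; a pose out of reach is approached as far as the arm can. A call is refused whole if a number of a shift passes 6.25 or a number of a turn 10.7, either way. A call with a gripper value outside its range is refused whole. The fingers move at their own pace and stop on an object; "newtons" is the grip in N (left out, the last holds). Time passes only in rows, so rows that do not move let the fingers close. It gives the time, the measured TCP pose, the force and the opening at its end, in the units of the state.
- r.state(): the state, without advancing time (a new reading comes with each control period).
- r.get_image(name): name is "side" or "top" or "wrist"; returns a dict with "img" (384x512x3 uint8, red, green, blue), "fx", "fy", "cx", "cy" (pixels), "D" ([k1, k2, p1, p2, k3] as OpenCV has them; the pictures are not rectified), "world_from_camera" (4x4, takes a point from camera to world coordinates); the wrist camera has in their place "mount" (4x4, takes a point from camera to tool coordinates, whose origin is the TCP and whose axes are the flange's). Camera axes: x right, y down, z forward; pixel columns grow to the right and rows downward; lengths in m; the calibration is good to about 2 mm. A picture is of the moment at which its call begins: read the wrist's pose just before it. There is no depth.
- r.finish_job(): hands the job in, once; it reports no verdict.
Trained networks look in the newest picture that a camera, given by its name, has taken for a name from the list of things; names that differ only in an ending like _2 or _b are one class to them, and where a whole thing is asked for, a point or a joint stands for the part that bears it (a point fixed in the world has none). Each returns a list of dicts, best first, with "conf" (0 to 1); they miss things now and then, are a little off and sometimes report something else, mostly with a low value. They report only what shows in the picture. A call takes as long as a camera call. They do not tell look-alikes from the thing itself.
- r.spot_in(camera, label): "xy" ([column, row] in pixels, amid what is visible of it).
The state is a dict: "time_s": time; "joint_positions": joint angles; "joint_velocities": joint speeds; "joint_torque": joint torques, N m; "ee_pos": TCP position; "eef_rot": TCP orientation; "contact_force": force on the tool from outside, world axes, zero at the start; "ft_torque": the same for the moment, N m; "opening": finger opening in m.
Only numpy, scipy, OpenCV 4.12 (cv2) and the standard library are available. Lean on these libraries where they do the work, as an engineer would, in place of code of your own. Each camera call takes 0.05 s, during which the arm holds its last target.

### The job

Take the wooden pull handle whose snap hook has a spring gate, and push it onto the upright tow bar of the sled that carries the stack of coloured panels, until the bar is inside the hook and the gate has flicked shut behind it. Then let go, leaving the handle hooked on and lying still.

Things in the scene. Friction and masses are not known exactly. Their poses are not given: they have to be found in the camera images.
- snap_hook: Loose pull handle with gated snap hook, flat on the bench, 0.15-0.23 kg. Origin: underside of mid-handle; x along the handle to the hook's mouth, z up. Wooden handle 120 long, 26 wide, 28 high (x -60 to 60): pinch across it at x 0 to 30; centre of mass about x 45. Steel ferrule x 58 to 72, 30 wide and high; then the hook. A look-alike with a plain open J hook, no gate, also lies about: not wanted.
- hook_eye (a point): Middle of the hook's inside, at x 108, z 14 from the handle's origin, axes as the handle's. Hook: level C of 10 mm aluminium bar, z 9 to 19: back at x 71 to 81 (inner face 81), side arms at y +30 and -30 (70 wide overall), mouth in front at x 135, y -16 to 15, closed by the gate; nose at x 149. All mm, handle's frame.
- gate (a joint): Spring gate: 7 mm steel pin, 40 long, across the hook's mouth, hinged upright at x 135, y -22 of the handle's frame. 0 = shut, 1.57 rad = fully inwards; opens inwards only, sprung shut (a push of 4 to 12 N opens it). The bar passes its tip and it flicks shut once the bar is 35 to 45 mm inside (bar at x 90 to 100); the back of the hook stops the bar at x 85.
- tow_bar (a point): Middle of the upright 8 mm steel bar, 31 mm above the bench, near side of the tow bow of the sled with the coloured panels (fixed). x from bar to sled: push along +x. Bow's foot strap is 1 to 6 mm, its top rod 56 to 64 mm above the bench, so the handle's underside may ride 0 to 35 mm up. Sled face 85 mm behind the bar; panels up to 77 mm high. The other sled, same bow, bare deck, is the wrong one.
Things that resemble listed ones, but are neither listed nor needed, are in the scene too. What is shaped like the snap_hook but blue is not meant.

How it is judged:
At the end, for the whole second after the job is handed in: The tow bar of the panel-carrying sled stands inside the snap hook (from the hook's eye at most 24 mm towards the gate, 30 mm towards the handle, 26 mm to either side, 28 mm in height), the gate is shut to within 0.12 rad, and the handle is released and at rest (under 0.02 m/s) (x of tow_bar in the frame of hook_eye between -0.03 and 0.024 m and y of tow_bar in the frame of hook_eye between -0.026 and 0.026 m and z of tow_bar in the frame of hook_eye between -0.028 and 0.028 m and value of joint gate below 0.12 rad and linear speed of snap_hook below 0.02 m/s); the robot touches nothing.
It also fails if it takes over 40 s, if anything falls off the work surface, if the arm or the gripper's body presses on something with over 40 N, if the wrist force passes 120 N, or if a joint passes its speed limit or range.

## Working session

There is one attempt and no reset: what is moved stays moved. The work goes in short steps, Python scripts to look and compute and a tool call to move; the robot and the scene stay as the last step left them, time stands still between calls to the robot, and variables do not carry over. Pictures are saved under pics/ and viewed, and the job is handed in when it is done.

Besides the shell and the picture viewer there is one more tool, called after "Call:" by a JSON object that holds its "name" and its "arguments", one argument or row to a line. drive_tool: Moves the arm, as the interface text tells. Its arguments: {"type":"object","properties":{"series":{"type":"string"},"newtons":{"type":"number"}},"required":["series"]}

```bash
ls; mkdir -p pics; python3 - <<'E'
from plant import r
import cv2
s=r.state();print(s['time_s'],s['ee_pos'],s['eef_rot'],s['opening'],r.tips_ahead)
for c in ['side','top']:
    d=r.get_image(c);cv2.imwrite(f'pics/{c}0.png',cv2.cvtColor(cv2.resize(d['img'],(768,576)),cv2.COLOR_RGB2BGR))
    print(c,d['fx'],d['cx'],d['cy'],d['D'],d['world_from_camera'])
    for l in ['snap_hook','gate','tow_bar','hook_eye']:
        try: print(l,[(round(q['conf'],2),q['xy']) for q in r.spot_in(c,l)])
        except Exception as e: print(l,e)
E
```

```text
pics
0.0 [ 0.21095085 -0.5076977   0.24458099] [-3.07960281e+00 -6.14330550e-01  4.60368460e-04] 0.08577049490526749 0.014
side 355.809877383515 257.27045772979454 191.71791033666835 [-0.02729902  0.          0.          0.          0.        ] [[ 0.99962638 -0.01017332  0.02536941  0.53416234]
 [-0.02615548 -0.62554025  0.77975335 -0.65271132]
 [ 0.00793691 -0.78012557 -0.62557262  0.66817482]
 [ 0.          0.          0.          1.        ]]
snap_hook [(0.94, [236.1, 242.2]), (0.7, [230.6, 192.6])]
gate []
tow_bar [(0.79, [402.5, 308.9])]
hook_eye [(0.89, [235.0, 190.2]), (0.76, [227.7, 242.3])]
top 346.969220452584 255.04478638260812 192.12701305412656 [-0.03037099  0.          0.          0.          0.        ] [[-0.02945328 -0.98071278  0.19322254  0.41605073]
 [-0.9992775   0.02424409 -0.02926941  0.10677808]
 [ 0.02402038 -0.19394502 -0.98071828  0.80489631]
 [ 0.          0.          0.          1.        ]]
snap_hook [(0.67, [220.9, 229.6]), (0.63, [302.8, 224.4])]
gate [(0.39, [180.3, 221.8]), (0.36, [311.7, 182.2])]
tow_bar [(0.66, [382.9, 78.6])]
hook_eye [(0.76, [306.9, 220.8]), (0.57, [217.4, 229.2])]
```

View pics/side0.png

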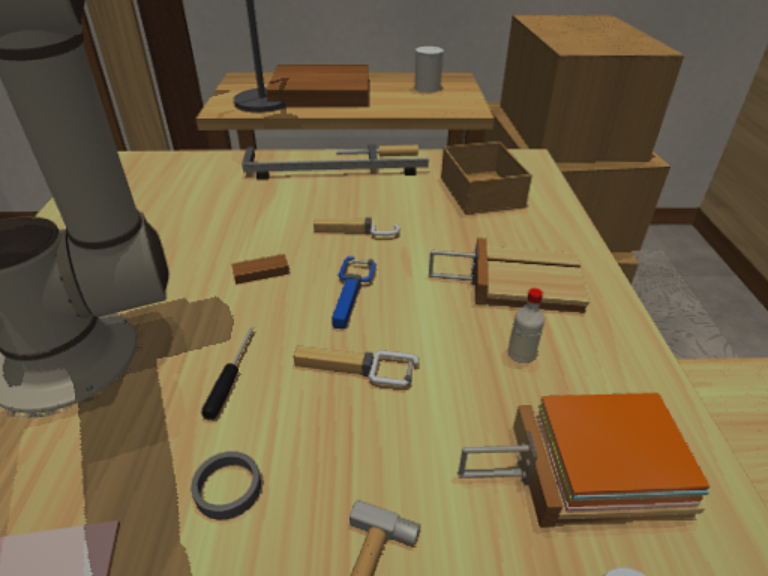

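View pics/top0.png

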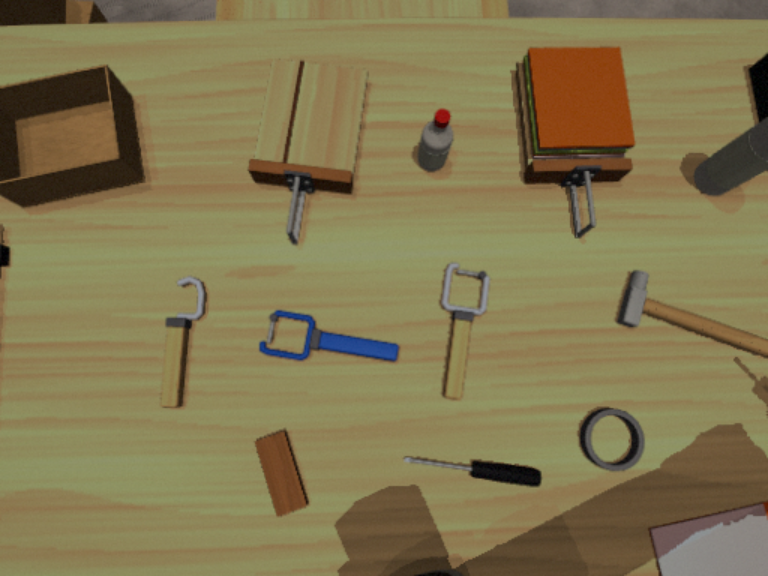

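Candidates for the snap hook (top view, 768-scale): wooden with closed gate (463,330), blue look-alike (330,340), and wooden open J (180,340). I choose (463,330). The sled is the one with panels (578,120), not the bare-deck one (310,120). Next, close crops to check.

```bash
cat > h.py <<'E'
import numpy as np,cv2
def K(d): return np.array([[d['fx'],0,d['cx']],[0,d['fy'],d['cy']],[0,0,1.]])
def pose(d,st=None):
    if 'world_from_camera' in d: return np.array(d['world_from_camera'])
    T=np.eye(4);T[:3,:3]=cv2.Rodrigues(np.array(st['eef_rot'],float))[0];T[:3,3]=st['ee_pos'];return T@np.array(d['mount'])
def unproj(d,px,z,st=None):
    T=pose(d,st);p=cv2.undistortPoints(np.array([[px]],float),K(d),np.array(d['D']))[0,0]
    v=T[:3,:3]@[p[0],p[1],1];o=T[:3,3];return o+v*(z-o[2])/v[2]
def proj(d,P,st=None):
    T=np.linalg.inv(pose(d,st));return cv2.projectPoints(np.array(P,float).reshape(-1,1,3),cv2.Rodrigues(T[:3,:3])[0],T[:3,3],K(d),np.array(d['D']))[0][:,0]
def crop(d,x0,y0,w,h,f,name):
    c=cv2.resize(d['img'][y0:y0+h,x0:x0+w],None,fx=f,fy=f,interpolation=cv2.INTER_CUBIC);cv2.imwrite('pics/'+name,cv2.cvtColor(c,cv2.COLOR_RGB2BGR))
E
python3 - <<'E'
from plant import r
from h import *
d=r.get_image('top');a=r.get_image('side')
crop(d,280,165,60,110,5,'a.png')
crop(d,335,70,100,95,6,'b.png')
crop(a,190,225,100,45,7,'c.png')
crop(a,295,255,90,90,6,'d.png')
ims=[cv2.imread(f'pics/{x}.png') for x in 'abcd']
def pad(i,w,h):
    o=np.zeros((h,w,3),np.uint8);o[:i.shape[0],:i.shape[1]]=i;return o
cv2.imwrite('pics/e1.png',pad(np.hstack([pad(ims[0],300,570),pad(ims[1],500,570)]),800,600)[:,:800])
cv2.imwrite('pics/e2.png',np.vstack([ims[2]]))
E
```

```text
Traceback (most recent call last):
ValueError: could not broadcast input array from shape (570,600,3) into shape (570,500,3)
```

```bash
ls pics
```

```text
a.png
b.png
c.png
d.png
side0.png
top0.png
```

View pics/a.png

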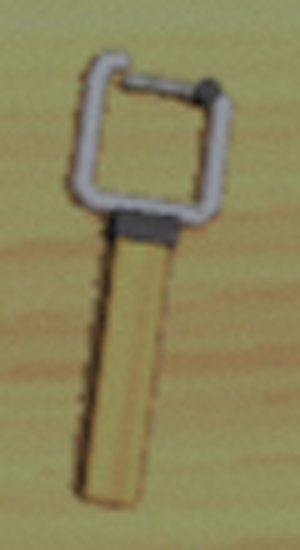

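View pics/b.png

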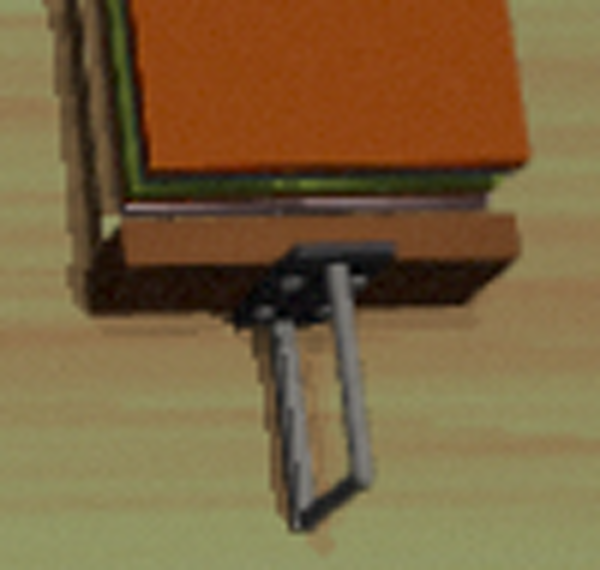

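View pics/c.png

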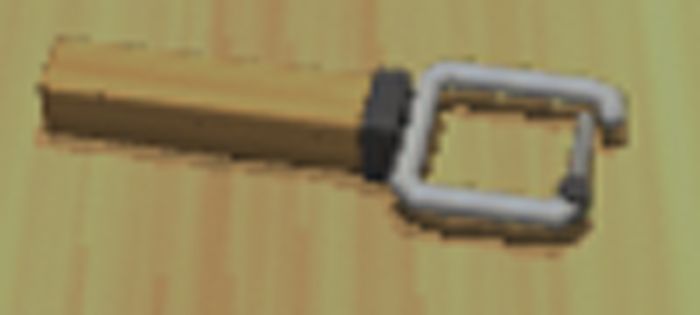

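View pics/d.png

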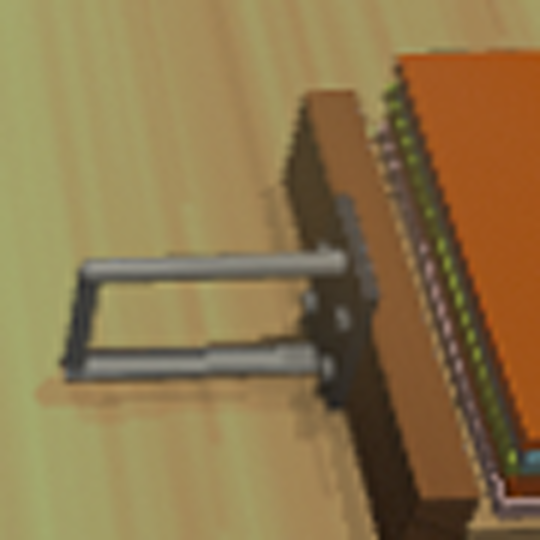

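```bash
cat > m.py <<'E'
from plant import r
from h import *
from scipy.optimize import least_squares
d=r.get_image('top');a=r.get_image('side')
A=lambda u,v:(280+u/5-.4,165+v/5-.4)
B=lambda u,v:(335+u/6-.4,70+v/6-.4)
C=lambda u,v:(190+u/7-.4,225+v/7-.4)
D=lambda u,v:(295+u/6-.4,255+v/6-.4)
mod=[(d,A(82,496),(-.06,.013,.028)),(d,A(137,503),(-.06,-.013,.028)),(d,A(208,92),(.135,-.022,.016)),
(a,C(55,38),(-.06,.013,.028)),(a,C(43,88),(-.06,-.013,.028)),(a,C(575,185),(.135,-.022,.016)),
(d,A(143,229),(.065,0,.03)),(a,C(390,95),(.065,0,.03))]
def f(p):
    c,s=np.cos(p[2]),np.sin(p[2]);o=[]
    for im,px,m in mod:
        P=(p[0]+c*m[0]-s*m[1],p[1]+s*m[0]+c*m[1],m[2]);o+=list(proj(im,P)[0]-px)
    return o
s=least_squares(f,[.45,0,0]);print('hook x,y,yaw',s.x[:2],np.degrees(s.x[2]));print(np.round(s.fun.reshape(-1,2),1))
for n,im,px,z in [('top',d,B(362,485),.06),('top',a,D(88,270),.06),('bot',d,B(298,525),.003),('bot',a,D(74,370),.003),('rodfar',d,B(340,270),.06),('rodfar',a,D(335,262),.06),
 ('strapfar',d,B(278,325),.003),('strapfar',a,D(320,355),.003),('faceL',d,B(125,225),.05),('faceR',d,B(520,215),.05)]:
    print(n,np.round(unproj(im,px,z),4))
E
python3 m.py
```

```text
hook x,y,yaw [ 0.46175134 -0.02597467] -10.2914697008626
[[ 0.3  0.4]
 [ 0.9  0.8]
 [-0.4 -0.5]
 [ 0.4 -1.4]
 [-0.8 -1.2]
 [ 0.4  0.4]
 [ 0.9 -0.9]
 [-0.  -0.7]]
top [ 0.6517 -0.237   0.06  ]
top [ 0.6533 -0.2394  0.06  ]
bot [ 0.6533 -0.2348  0.003 ]
bot [ 0.654 -0.241  0.003]
rodfar [ 0.7389 -0.2381  0.06  ]
rodfar [ 0.7363 -0.2383  0.06  ]
strapfar [ 0.7396 -0.2356  0.003 ]
strapfar [ 0.7413 -0.2373  0.003 ]
faceL [ 0.7634 -0.1587  0.05  ]
faceR [ 0.7657 -0.3185  0.05  ]
```

Call:
{"name": "drive_tool", "arguments": {
  "series": "0 0 10 2 5 0 100",
  "newtons": 60
}}

```text
time_s: 0.82
ee_pos: [0.2306, -0.4589, 0.244]
eef_rot: [-3.014, -0.881, 0.001]
contact_force: [0.8, 1.0, 0.5]
opening: 0.0853
```

```bash
python3 -c "
from plant import r
s=r.state();print(s['joint_positions'],s['ee_pos'],s['eef_rot'],s['time_s'])"
```

```text
[-1.10503768e+00  3.11790423e-04  8.37886868e-02  1.65562136e+00
 -1.97705560e-04  1.46784548e+00] [ 0.23058986 -0.45887534  0.24403219] [-3.01419664e+00 -8.80974839e-01  6.87224608e-04] 0.825
```

Call:
{"name": "drive_tool", "arguments": {
  "series": "0 0 10.6 2 3.5 0 100;0 0 10.6 2 3.5 0 100;0 0 10.6 2 3.5 0 100;0 0 10.6 2 3.5 0 100;0 0 10.6 2 3.5 0 100;0 0 10.6 2 3.5 0 100;0 0 10.6 2 3.5 0 100;0 0 10.6 2 3.5 0 100;0 0 10.6 2 3.5 0 100;0 0 10.6 2 3.5 0 100;0 0 10.6 2 3.5 0 100;0 0 10.6 2 3.5 -2 100"
}}

```text
time_s: 2.33
ee_pos: [0.4766, -0.0241, 0.2267]
eef_rot: [0.498, 3.095, 0.003]
contact_force: [0.8, -1.5, -0.6]
opening: 0.0855
```

```bash
cat > st.py <<'E'
from plant import r
from h import *
s=r.state();R=cv2.Rodrigues(s['eef_rot'])[0]
print('t',s['time_s'],'p',np.round(s['ee_pos'],4),'yaw',np.degrees(np.arctan2(R[1,0],R[0,0])),'zax',np.round(R[:,2],4),'open',s['opening'],'F',np.round(s['contact_force'],1),'q',np.round(s['joint_positions'],2))
E
cat > w.py <<'E'
import sys
from st import *
d=r.get_image('wrist');cv2.imwrite('pics/'+sys.argv[1],cv2.cvtColor(cv2.resize(d['img'],(768,576)),cv2.COLOR_RGB2BGR))
np.savez(sys.argv[1]+'.npz',T=pose(d,s),K=K(d),D=d['D'])
E
python3 w.py w1.png
```

```text
t 2.325 p [ 0.4766 -0.0241  0.2267] yaw 161.7182168434901 zax [ 6.9e-03  7.0e-04 -1.0e+00] open 0.08553048103370949 F [ 0.8 -1.5 -0.6] q [-0.05 -0.1  -0.05  1.62  0.    0.27]
```

View pics/w1.png

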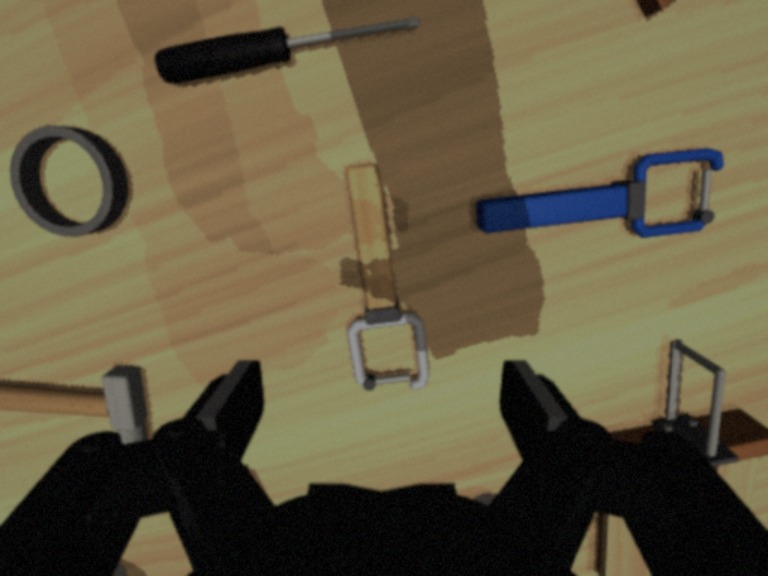

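Wrist view: the wanted handle has its tail at (362,166), ferrule at (383,316), and hinge at (370,382). The blue one is at right. I'll refine the pose with this view.

```bash
python3 - <<'E'
import numpy as np,cv2
from scipy.optimize import least_squares
z=np.load('w1.png.npz');T=np.linalg.inv(z['T'])
pts=[((347,167),(-.06,-.013,.028)),((377,164),(-.06,.013,.028)),((383,316),(.065,0,.03)),((370,382),(.135,-.022,.016)),((414,381),(.14,.022,.015))][:4]
def f(p):
    c,s=np.cos(p[2]),np.sin(p[2])
    P=np.array([(p[0]+c*m[0]-s*m[1],p[1]+s*m[0]+c*m[1],m[2]) for _,m in pts])
    q=cv2.projectPoints(P,cv2.Rodrigues(T[:3,:3])[0],T[:3,3],z['K'],z['D'])[0][:,0]
    return (q*1.5-np.array([p for p,_ in pts])).ravel()
s=least_squares(f,[.46,-.026,-.18]);print(s.x[:2],np.degrees(s.x[2]),s.fun.round(1))
E
```

```text
[ 0.46162257 -0.02558388] -10.62490683457017 [-1.7  0.4  1.7 -1.3  0.3  0.5 -0.3  0.9]
```

Call:
{"name": "drive_tool", "arguments": {
  "series": "0 0 7.8 0.3 -0.5 -4 100;0 0 0 0 0 -4 100;0 0 0 0 0 -4 100;0 0 0 0 0 -3 100;0 0 0 0 0 0 100"
}}

```text
time_s: 3.0
ee_pos: [0.4802, -0.0242, 0.0681]
eef_rot: [0.256, 3.129, 0.005]
contact_force: [0.2, -0.1, 1.1]
opening: 0.0855
```

```bash
python3 st.py
```

```text
t 3.0 p [ 0.4802 -0.0242  0.0681] yaw 170.64259681827448 zax [ 0.0027  0.003  -1.    ] open 0.08552837645203445 F [ 0.2 -0.1  1.1] q [-0.05 -0.07 -0.33  1.31  0.    0.11]
```

Call:
{"name": "drive_tool", "arguments": {
  "series": "0 0 -1 -0.1 -0.5 -2 100;0 0 0 0 0 -2 100;0 0 0 0 0 -0.6 100;0 0 0 0 0 -0.3 100"
}}

```text
time_s: 3.5
ee_pos: [0.4824, -0.0297, 0.0243]
eef_rot: [0.284, 3.119, 0.005]
contact_force: [0.1, -0.2, 0.5]
opening: 0.0854
```

```bash
python3 st.py
```

```text
t 3.5 p [ 0.4824 -0.0297  0.0243] yaw 169.58815527911113 zax [ 0.0102  0.0025 -0.9999] open 0.08536693471266246 F [ 0.1 -0.2  0.5] q [-0.06 -0.05 -0.39  1.22  0.    0.12]
```

Call:
{"name": "drive_tool", "arguments": {
  "series": "0 0.3 0 -0.2 0 -0.6 100;0 0 0 0 0 0 25;0 0 0 0 0 0 20;0 0 0 0 0 0 15;0 0 0 0 0 0 15;0 0 0 0 0 0 15",
  "newtons": 60
}}

```text
time_s: 4.25
ee_pos: [0.4816, -0.0296, 0.0204]
eef_rot: [0.284, 3.121, 0.005]
contact_force: [-0.8, -0.6, -1.8]
opening: 0.0248
```

```bash
python3 w.py w2.png
```

```text
t 4.25 p [ 0.4816 -0.0296  0.0204] yaw 169.60050055049862 zax [ 0.0077  0.0024 -1.    ] open 0.024819998935228158 F [-0.8 -0.6 -1.8] q [-0.06 -0.05 -0.4   1.21  0.    0.12]
```

View pics/w2.png

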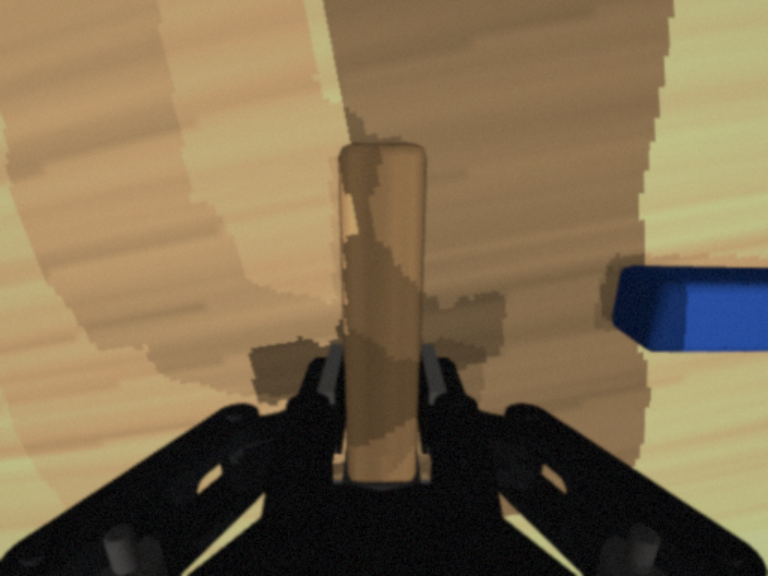

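```bash
python3 - <<'E'
from plant import r
from h import *
d=r.get_image('top');a=r.get_image('side')
crop(d,335,90,177,170,4,'t3.png');crop(a,200,230,180,154,4,'s3.png')
for px in [(632,272),(648,276),(620,322),(640,328),(650,305)]:
    print(px,unproj(d,(px[0]/1.5,px[1]/1.5),.02).round(3))
E
```

```text
(632, 272) [ 0.587 -0.311  0.02 ]
(648, 276) [ 0.58  -0.336  0.02 ]
(620, 322) [ 0.508 -0.282  0.02 ]
(640, 328) [ 0.498 -0.313  0.02 ]
(650, 305) [ 0.534 -0.333  0.02 ]
```

View pics/t3.png

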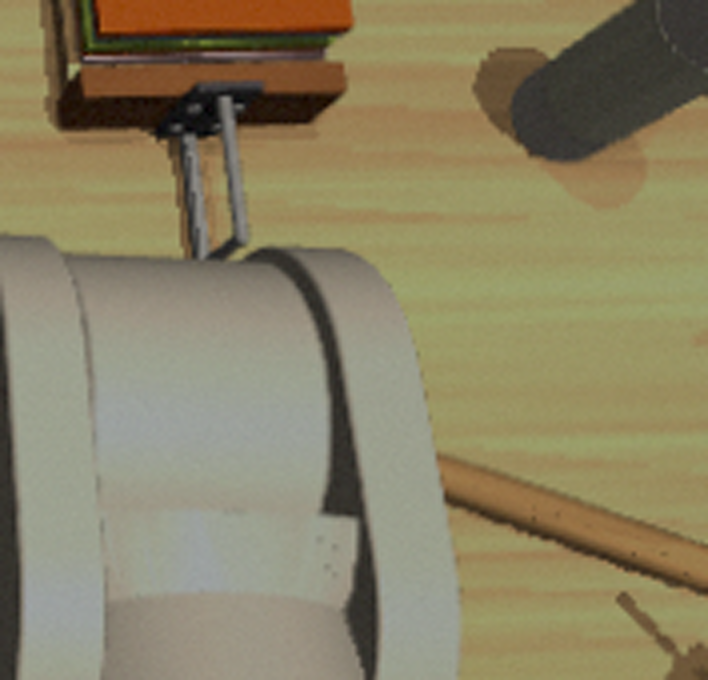

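View pics/s3.png

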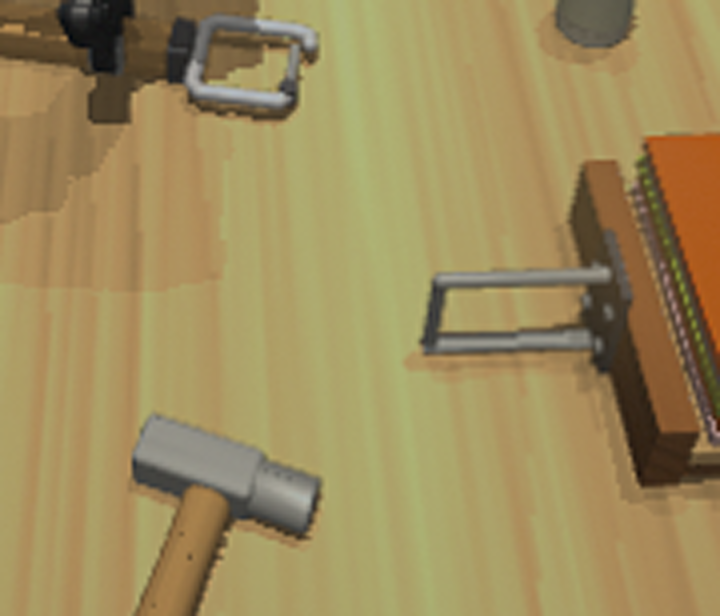

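Call:
{"name": "drive_tool", "arguments": {
  "series": "0 0 0 0 0 1.5 15;0 0 0 0.2 -3 0.5 15;0 0 3 0.2 -4 0 15;0 0 4 0.2 -4 0 15;0 0 3.4 0.2 -4 0 15;0 0 0 0 -3.5 0 15;0 0 0 0 -2 0 15;0 0 0 0 0 0 15",
  "newtons": 90
}}

```text
time_s: 5.4
ee_pos: [0.4892, -0.2404, 0.0458]
eef_rot: [-0.012, 3.134, 0.006]
contact_force: [0.1, 0.5, -3.2]
opening: 0.0239
```

```bash
python3 st.py;python3 - <<'E'
from plant import r
from h import *
a=r.get_image('side');crop(a,190,230,180,140,4,'s4.png')
a=r.get_image('top');crop(a,335,70,100,95,6,'t4.png')
E
```

```text
t 5.4 p [ 0.4892 -0.2404  0.0458] yaw -179.5441128881786 zax [ 0.0074  0.0036 -1.    ] open 0.02393946785534281 F [ 0.1  0.5 -3.2] q [-0.46  0.09 -0.21  1.27  0.01 -0.47]
```

View pics/s4.png

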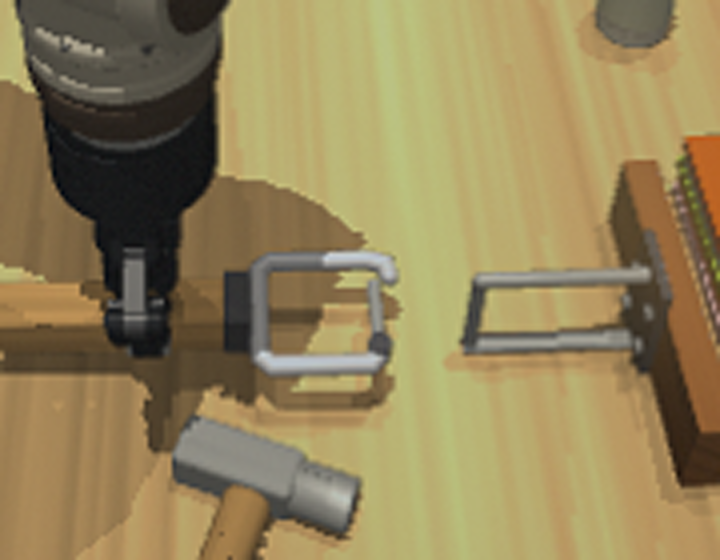

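View pics/t4.png

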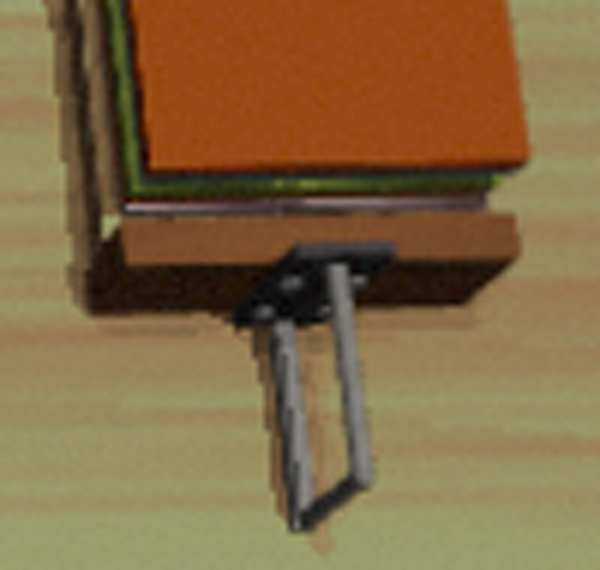

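```bash
python3 - <<'E'
from plant import r
from h import *
a=r.get_image('side')
C=lambda u,v:(190+u/4-.4,230+v/4-.4)
for n,p,z in [('hinge x135 y-22',C(380,345),.043),('near arm front',C(370,362),.039),('near arm back',C(275,365),.039),('far arm front',C(375,258),.039),('far arm back',C(275,262),.039),('nosetip',C(391,282),.039),('barmid',C(471,316),.031),('bar39',C(474,303),.039),('rod far',C(640,272),.06),('rod near',C(482,280),.06)]:
    print(n,unproj(a,p,z).round(4))
E
```

```text
hinge x135 y-22 [ 0.603  -0.2638  0.043 ]
near arm front [ 0.5977 -0.2705  0.039 ]
near arm back [ 0.5513 -0.2711  0.039 ]
far arm front [ 0.6051 -0.2105  0.039 ]
far arm back [ 0.5529 -0.2119  0.039 ]
nosetip [ 0.6122 -0.2252  0.039 ]
barmid [ 0.6521 -0.2409  0.031 ]
bar39 [ 0.6532 -0.2386  0.039 ]
rod far [ 0.735  -0.2367  0.06  ]
rod near [ 0.655  -0.2394  0.06  ]
```

Call:
{"name": "drive_tool", "arguments": {
  "series": "0 0 0 1 0.1 -0.8 15;0 0 0 1 0 -0.8 15;0 0 0 0.5 0 -0.4 15;0 0 0 0 0 0 15"
}}

```text
time_s: 6.05
ee_pos: [0.5165, -0.235, 0.0237]
eef_rot: [-0.021, 3.135, 0.007]
contact_force: [-0.4, 0.1, -2.5]
opening: 0.0242
```

```bash
python3 st.py;python3 - <<'E'
from plant import r
from h import *
a=r.get_image('side');crop(a,190,230,180,140,4,'s5.png')
E
```

```text
t 6.05 p [ 0.5165 -0.235   0.0237] yaw -179.22326808622716 zax [ 0.0066  0.0048 -1.    ] open 0.024219606702626198 F [-0.4  0.1 -2.5] q [-0.43  0.15 -0.18  1.23  0.01 -0.44]
```

View pics/s5.png

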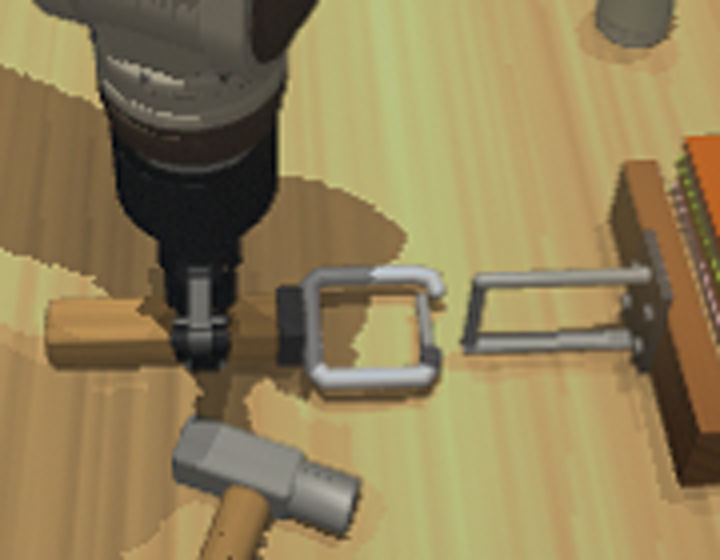

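Call:
{"name": "drive_tool", "arguments": {
  "series": "0 0 -0.6 0 -0.5 0.2 15;0 0 0 0 0 0 15"
}}

```text
time_s: 6.35
ee_pos: [0.5163, -0.2406, 0.0264]
eef_rot: [-0.003, 3.135, 0.007]
contact_force: [-1.0, 0.2, -2.2]
opening: 0.0243
```

Call:
{"name": "drive_tool", "arguments": {
  "series": "0 0 0 1 0 0 15;0 0 0 1 0 0 15;0 0 0 1 0 0 15;0 0 0 0.5 0 0 15"
}}

```text
time_s: 6.85
ee_pos: [0.552, -0.2408, 0.0261]
eef_rot: [-0.001, 3.137, 0.007]
contact_force: [-6.4, -0.5, -2.2]
opening: 0.0242
```

```bash
python3 st.py;python3 - <<'E'
from plant import r
from h import *
a=r.get_image('side');crop(a,190,230,180,140,4,'s6.png')
E
```

```text
t 6.85 p [ 0.552  -0.2408  0.0261] yaw -179.94661408600086 zax [ 0.0041  0.0045 -1.    ] open 0.02420190777437161 F [-6.4 -0.5 -2.2] q [-0.41  0.23 -0.08  1.25  0.01 -0.41]
```

View pics/s6.png

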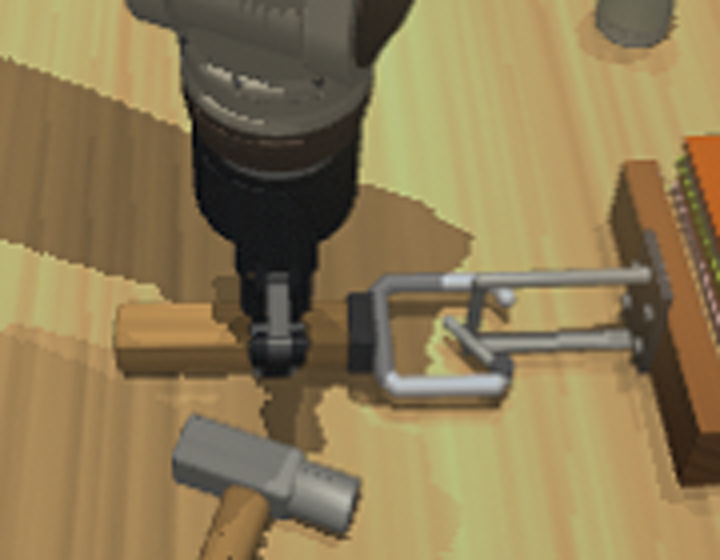

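The bar (crop 475,310) is in the mouth and is pushing the gate inwards. Continuing.

Call:
{"name": "drive_tool", "arguments": {
  "series": "0 0 0 1 0 0 15;0 0 0 1 0 0 15;0 0 0 0.8 0 0 15;0 0 0 0.4 0 0 15"
}}

```text
time_s: 7.4
ee_pos: [0.5857, -0.2413, 0.0256]
eef_rot: [-0.0, 3.138, 0.006]
contact_force: [-0.4, -0.3, -2.0]
opening: 0.0242
```

```bash
python3 st.py;python3 - <<'E'
from plant import r
from h import *
a=r.get_image('side');crop(a,190,230,180,140,4,'s7.png')
E
```

```text
t 7.4 p [ 0.5857 -0.2413  0.0256] yaw -179.98335535928646 zax [ 0.0037  0.0038 -1.    ] open 0.024172504797260946 F [-0.4 -0.3 -2. ] q [-0.39  0.31  0.    1.27  0.   -0.39]
```

View pics/s7.png

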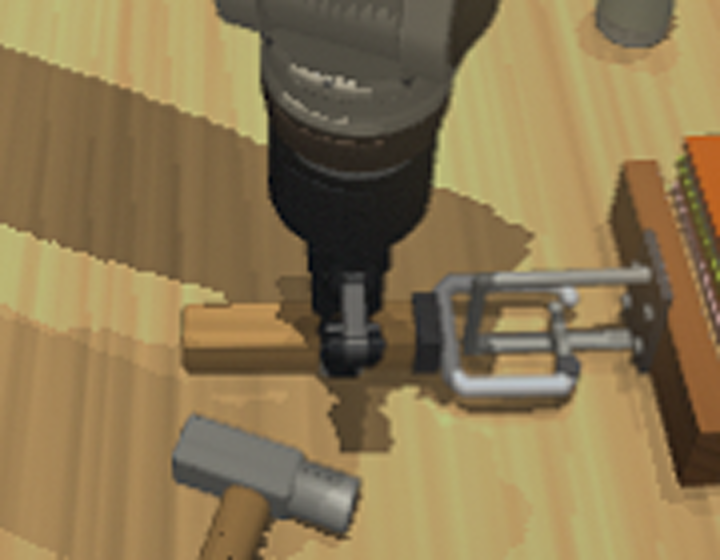

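Gate is shut (crop 560,330) with the bar inside (480,310). I'll back off a little to centre it, lower, release and retreat.

Call:
{"name": "drive_tool", "arguments": {
  "series": "0 0 0 -0.8 0 -0.2 15;0 0 0 0 0 -0.3 15;0 0 0 0 0 0 15;0 0 0 0 0 0 35;0 0 0 0 0 0 60;0 0 0 0 0 0 60;0 0 0 0 0 0 60;0 0 0 0 0 0 60"
}}

```text
time_s: 8.45
ee_pos: [0.5778, -0.2413, 0.0214]
eef_rot: [-0.001, 3.135, 0.005]
contact_force: [-0.5, 0.8, -0.2]
opening: 0.0512
```

```bash
python3 st.py;python3 - <<'E'
from plant import r
from h import *
a=r.get_image('side');crop(a,190,230,180,140,4,'s8.png')
E
```

```text
t 8.45 p [ 0.5778 -0.2413  0.0214] yaw -179.96536271617825 zax [ 0.0064  0.0033 -1.    ] open 0.05121884595377381 F [-0.5  0.8 -0.2] q [-0.4   0.29 -0.03  1.25  0.01 -0.4 ]
```

View pics/s8.png

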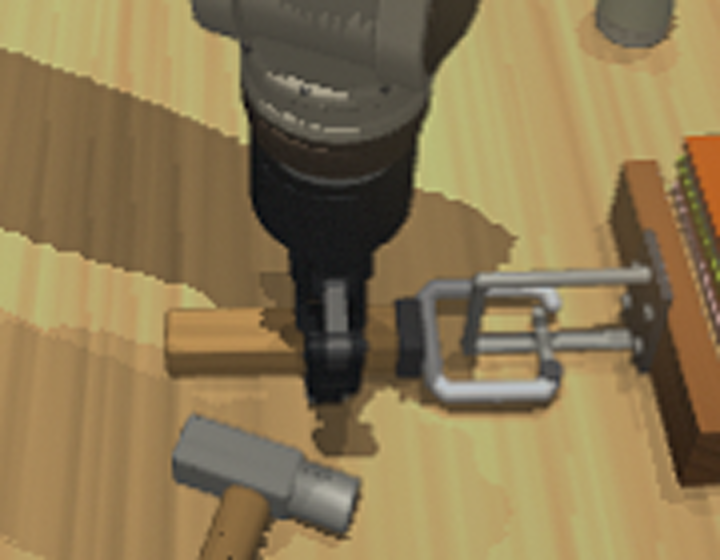

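Released, clear of the hammer. Moving straight up and back.

Call:
{"name": "drive_tool", "arguments": {
  "series": "0 0 0 0 0 1.5 60;0 0 0 0 0 2.5 60;0 0 0 0 0 4 60;0 0 0 0 0 5 60;0 0 0 -5 0 4 60;0 0 0 -5 2 0 60;0 0 0 -5 2 0 60;0 0 0 0 0 0 60;0 0 0 0 0 0 60"
}}

```text
time_s: 9.62
ee_pos: [0.4259, -0.2001, 0.2033]
eef_rot: [-0.001, 3.128, -0.001]
contact_force: [0.8, -0.6, 0.5]
opening: 0.051
```

```bash
python3 st.py;python3 - <<'E'
from plant import r
from h import *
a=r.get_image('side');crop(a,190,230,180,140,4,'s9.png')
a=r.get_image('top');crop(a,335,70,110,130,4,'t9.png')
E
```

```text
t 9.625 p [ 0.4259 -0.2001  0.2033] yaw -179.9589529432205 zax [ 1.400e-02 -6.000e-04 -9.999e-01] open 0.05102189841891122 F [ 0.8 -0.6  0.5] q [-0.44 -0.13 -0.12  1.57  0.01 -0.44]
```

View pics/s9.png

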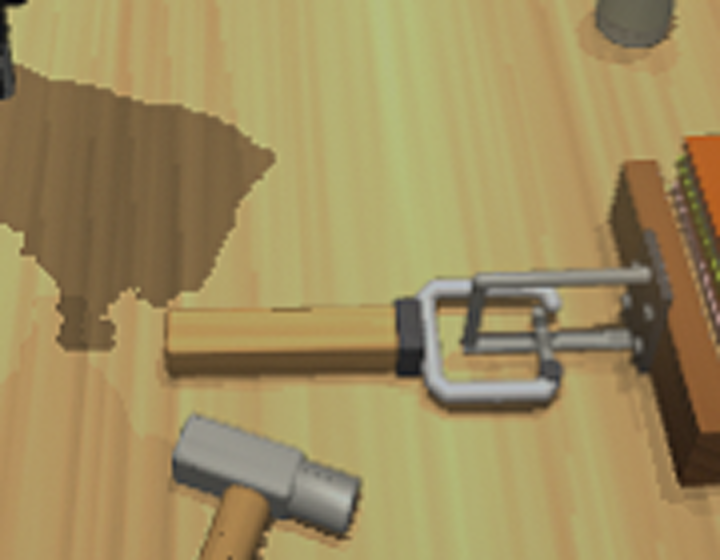

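View pics/t9.png

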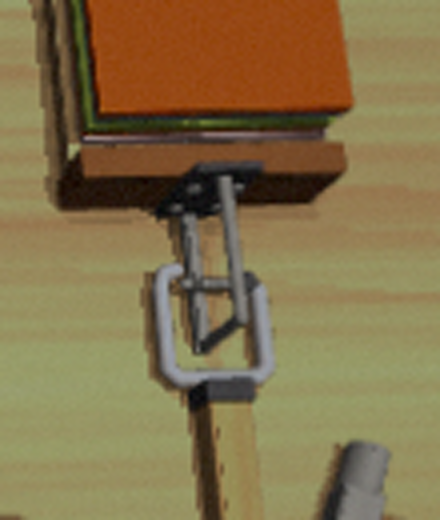

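```bash
python3 -c "
from plant import r
print(r.finish_job())"
```

```text
the job is handed in; nothing more can be done
None
```

The gated wooden handle is hooked onto the tow bar of the sled with the coloured panels. The job was handed in at about 9.7 s of the 40 s allowed; `finish_job` reports no verdict.

**What I did:** I gripped the handle across its wood at x of about 20 mm and lined it up with the bar. I pushed along +x until the gate flicked shut, then backed off 8 mm, lowered it, let go and moved the arm clear.

**Last checks:**
- **Gate:** the final side and top pictures both show it shut across the mouth. The push force was 6.4 N while the gate was opening and fell to about 0.4 N once the bar was past it.
- **Bar position:** by my estimate the bar stands about 12 mm on the handle side of the hook's eye and 1–2 mm off sideways, within the limits.
- **At rest:** the handle lies flat on the bench and did not shift between the pictures before and after the arm withdrew. The robot touches nothing.

**Disagreements:** the moves drifted up to about 5 mm from what I asked, and I corrected that before pushing. My readings of the bar's position from the two cameras differed by up to about 6 mm (2 mm at the top rod), within the clearance of the mouth. No check failed.

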